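# Latch the plaster mould shut

## Task

Get the two-part plaster mould ready for casting: push the loose half home till it stops and press it there for a moment with about 20 N to seat it, hook the latch's brass loop behind the steel keeper on the loose half, then swing the red lever over and down until it snaps flat past centre, pressing it on its stop for a moment with about 20 N so that the mould is held tightly shut. Never push the half or the lever with more than 30 N, let go at the end, and leave the other things on the bench where they are.

Things in the scene. Friction and masses are not known exactly. Their poses are not given: they have to be found in the camera images.
- mould_base: Plywood cradle fixed to the bench, 265 x 122 x 12 mm, carrying the FIXED pale mould half and the latch. Origin: on the bench, under the seam, on the centre line; +x points from the loose half to the fixed half, z up. Fixed half: x 0 to 100, y +-45, top at z 72. Cradle floor (z 12) runs to x -155; rails 20 mm high at y +-48 to +-57, x -155 to 0..
- loose_half: LOOSE pale mould half, 105 (x) x 90 (y) x 60 mm high, 0.5 to 1 kg, on the cradle floor between the rails (3 mm play each side). Origin: centre of its underside; axes as the cradle's. Seam face at x +52.5. Home: stopped by the liner, origin at x -53.5 to -57.5 in the cradle frame, found by feel; starts at x -70 to -85. Push mid -x end with closed fingers: slides at 3 to 7 N; seat with 10 to 30 N.
- seam (a point): Top of the seam, x 0, y 0, z 72 mm in the cradle frame. Beside it each half has two raised shoulders, 22 mm long, at y +-29 to +-45 mm, 15 mm above its top; when shut they meet through the cork liner, which stands 1 to 5 mm proud of the fixed half, how far is not known.
- keeper (a point): Seat of the bar under the steel keeper hook: where the bar's centre lies when hooked; x 17.5, z 69 in the loose half's frame. Keeper 18 mm wide; its post begins 3 mm to +x of this point and stands 17.5 mm above the half's top; a 4 mm thick lip overhangs 5 mm to -x, its underside 4.5 mm above this point. The flat top is 9 mm below this point.
- keeper_mouth (a point): 9 mm to -x of the keeper seat, same height: here the bar's centre passes down in front of the lip. Bring the bar over the lip, down here (the tab meets the flat top when the bar is 1 to 4 mm below this point), then to +x under the lip till it meets the post.
- lever_angle (a joint): Red lever's angle, rad. 0: shut on its stop, 0.105 below level, lying to +x over the fixed half; grows swinging up (1.68 upright) and towards the keeper, limit 1.97. Starts at 1.55 to 1.85. Friction 0.06 N m holds it where left. With the loop hooked, a spring resists from about 1.0 to 1.4, most at about 0.6 (0.2 to 0.5 N m in all); below about 0.15 it pulls the lever onto its stop.
- lever: The red lever's plate, 16 to 20 mm wide (y), 5 to 7 mm thick. Origin on its hinge axis; own +x points along the lever to its free end (70 mm), own z is the upper side when shut. Push it near its free end; at the end press it on its stop with 10 to 30 N (about 20) for half a second; never with more than 30 N.
- lever_pivot (a point): Lever's hinge axis (parallel to the cradle's y), at x 22, z 84 mm in the cradle frame, fixed.
- lever_end (a point): Free end of the red lever, mid-plate, 70 mm from the hinge axis.
- bail: Sprung brass loop: two 5 mm rods at y +-19 joined by a round 6 mm cross bar. Origin: middle of the pin on which it swings, through the lever 24 mm from the lever's hinge. Own -x runs along the loop to the bar (77 mm unstretched); own +z is its upper side. Friction 0.03 N m: it stays where left. Never force it on the loose half with over 70 N (latched: 18 to 42 N).
- bail_spring (a joint): Stretch of the sprung loop, m: 0 slack, 0.004 to 0.009 when latched; 4.5 N per mm, at most 0.012.
- loop_bar (a point): Middle of the loop's cross bar, x -77 mm in the loop's (bail) frame. It starts about 20 to 65 mm above the top of the loose half.
- loop_tab (a point): Grip point on the yellow finger tab standing on the loop's +z side: 14 mm wide (y), 8 mm thick (x), reaching 38 mm above the bar's centre line. This point is at x -87, z +26 mm in the loop's frame. Grip it across y from above, fingertips 13 mm or more above the bar to clear the keeper.
- block_a: off-white plaster block, 100 x 65 x 35 mm; bystander, leave it alone. Origin: underside, about its middle
- block_b: off-white plaster block, 100 x 65 x 35 mm; bystander, leave it alone. Origin: underside, about its middle
- bisque_cup: unglazed clay mug, 76 mm across, 80 mm high, handle on its own +y side; bystander, leave it alone. Origin: underside, about its middle
- mask: pale clay mask shape with a tongue, about 140 x 80 x 50 mm; bystander, leave it alone. Origin: underside, about its middle
- scraper: flat scraper, 190 mm long; bystander, leave it alone. Origin: underside, about its middle
- brush: flat brush; bystander, leave it alone. Origin: underside, about its middle
- sanding_stick: dark wooden sanding stick, 140 x 22 x 10 mm; bystander, leave it alone. Origin: underside, about its middle
There are look-alikes about, which are no part of the job. Leave any pink or purple look-alike of the loose_half alone.

How it is judged:
On the way, in this order (a step that is already met when the one before it is completed fails the run):
1. with the lever open, the fingers press the loose half home with over 10 N and it no longer moves (x of loose_half in the frame of mould_base above -0.059 m and value of joint lever_angle above 0.9 rad and contact force between the fingers and loose_half above 10 N and linear speed of loose_half below 0.004 m/s), for 0.2 s.
2. the loop's bar lies under the keeper's lip, with the lever still open (x of loop_bar in the frame of keeper between -0.0055 and 0.003 m and z of loop_bar in the frame of keeper between -0.008 and 0.0035 m and y of loop_bar in the frame of keeper between -0.012 and 0.012 m and value of joint lever_angle above 0.6 rad), for 0.2 s.
3. the lever is down past centre on its stop, pressed with over 10 N, with the hooked loop under spring tension (x of loop_bar in the frame of keeper between -0.0055 and 0.003 m and z of loop_bar in the frame of keeper between -0.008 and 0.0035 m and y of loop_bar in the frame of keeper between -0.012 and 0.012 m and (contact force between the fingers and lever_c0 above 10 N or contact force between the fingers and lever_c1 above 10 N) and value of joint lever_angle below 0.06 rad and value of joint bail_spring above 0.003 m), for 0.2 s.
At the end, for the whole second after the job is handed in: The loose half is shut against the fixed half (through the liner, not tipped), the loop's bar lies under the keeper's lip, the lever is down on its stop (within 0.06 rad), the loop is stretched by more than 3 mm, and everything is at rest (x of loose_half in the frame of mould_base above -0.0585 m and x of loop_bar in the frame of keeper between -0.0055 and 0.003 m and z of loop_bar in the frame of keeper between -0.008 and 0.0035 m and y of loop_bar in the frame of keeper between -0.012 and 0.012 m and value of joint lever_angle below 0.06 rad and value of joint bail_spring above 0.003 m and linear speed of loose_half below 0.01 m/s and angle between loose_half's own z axis and vertical below 0.05 rad); the robot touches nothing.
It fails at once if the robot pushes the loose half with more than 30 N (contact force between any of the fingers, the arm and loose_half above 30 N).
It fails at once if the lever is pressed with more than 30 N (contact force between the fingers and lever_c0 above 30 N or contact force between the fingers and lever_c1 above 30 N).
It fails at once if the loop is forced against the loose half with more than 70 N (contact force between bail and loose_half above 70 N).
It fails at once if a bystander is moved by more than 20 mm (distance of any of block_a, block_b, bisque_cup, mask, scraper, brush, sanding_stick from where it was at the start of the episode above 0.02 m).
It also fails if it takes over 72 s, if anything falls off the work surface, if the arm or the gripper's body presses on something with over 40 N, if the wrist force passes 120 N, or if a joint passes its speed limit or range.

## Robot

A 6-joint arm with a two-finger parallel gripper is mounted at the origin on the work surface. World frame = base frame: x ahead of the robot, y to its left, z up, the work surface at z = 0. Lengths are in m, angles in rad, forces in N, time in s.
With the tool pointing down it reaches from about 0.35 to 0.775 m from the base axis. Payload 5.5 kg.
Tool frame: the origin (TCP) lies on the centre line of the jaws, within the pads' length; the fingertips stand 11 mm ahead of it and the grasp point (between the pads) lies 8 mm behind it (env.tip_extent is the distance from the TCP to the fingertips, in m); z points along the fingers, y is the line along which they close (so a half turn about z gives the same grasp; the last joint's range is limited). The gripper opens to 85 mm and grips with 20 to 120 N. Pads are 22 mm wide; open, the fingers measure 114 mm over their backs; the gripper's body (76 mm by 85 mm) begins 54 mm behind the grasp point. The pads swing forward as they close: fully open they stand 13 mm farther back than shut.
Start: joints at [-1.269, 0.313, 0.046, 1.304, 0, 1.431], TCP at [0.246, -0.52, 0.242] pointing down, gripper open.
Joint ranges: [-2.76, 2.76], [-0.86, 1.69], [-1.03, 1.26], [-2.2, 2.34], [-1.47, 1.5], [-3.14, 3.14]. Speed limits (rad/s): [2.57, 2.57, 3.14, 3.14, 3.14, 3.14].

## Interface

Orientations are given as a unit quaternion [w, x, y, z].
In Python, from workcell import env gives the robot as it stands.
- The arm moves only by the shell command python3 -m jog 'ROWS' [FORCE]. ROWS is JSON, a list of rows, each a list of 5 numbers: the gripper's target within -1 to 1 (shut at 1, half-way at 0, fully open at -1), then the shift along the tool's x, y, z in m, then the turn about the tool's z in degrees. In form: [[fingers, tx, ty, tz, turn], ...]. A call has 1 to 5 rows; each row shifts and turns the commanded pose from where the row before left it, along the tool's axes as they then stand; what a row does not reach is not made up. A row lasts 1/12 s, in which the tool goes at most 41.7 mm and 7.16 degrees, less where a joint would pass 70% of its speed; a pose out of reach is approached as far as the arm can. A call is refused whole if a number of a shift passes 0.0417 or a number of a turn 7.16, either way. A call with a gripper value outside its range is refused whole. The fingers move at their own pace and stop on an object; FORCE is the grip in N (left out, the last holds). Time passes only in rows, so rows that do not move let the fingers close. It gives the time, the measured TCP pose, the force, the opening and the grip force at its end, in the units of the state.
- env.get_state(): the state, without advancing time (a new reading comes with each control period).
- env.read_camera(name): name is "side" or "top" or "wrist"; returns a dict with "img" (384x512x3 uint8, red, green, blue), "fov_y" (degrees; the focal length in pixels is half the picture's height over the tangent of half this angle, whatever the lens; pixels are square), "cx", "cy" (the principal point, pixels), "T" (4x4, takes a point from camera to world coordinates). Camera axes: x right, y up, looking along -z (the intrinsics and any distortion apply to the point x, -y, -z); pixel columns grow to the right and rows downward; lengths in m; the calibration is good to about 2 mm. A picture is of the moment at which its call begins. There is no depth.
- env.hand_in(): hands the job in; it is judged then, once.
The state is a dict: "clock": time; "joint_pos": joint angles; "qvel": joint speeds; "tau": joint torques, N m; "tcp_pos": TCP position; "orientation": TCP orientation; "wrist_force": force on the tool from outside, world axes, zero at the start; "ft_torque": the same for the moment, N m; "finger_gap": finger opening in m; "grip_force": force on a finger pad.
Only numpy, scipy, OpenCV 4.12 (cv2) and the standard library are available. Lean on these libraries where they do the work, as an engineer would, in place of code of your own. Each camera call takes 0.05 s, during which the arm holds its last target. There are 200 camera calls.

## Working session

There is one attempt and no reset: what is moved stays moved. The work goes in short steps, Python scripts to look and compute and a shell command to move; the robot and the scene stay as the last step left them, time stands still between calls to the robot, and variables do not carry over. Pictures are saved under pics/ and viewed, at most 11 in all, crops included, and the job is handed in when it is done.

```bash
ls; mkdir -p pics
cat > h.py <<'E'
import numpy as np, cv2
from workcell import env
from scipy.spatial.transform import Rotation as R
def K(c):
    f=c["img"].shape[0]/2/np.tan(np.radians(c["fov_y"])/2); return f
def ray(c,u,v):
    f=K(c); d=np.array([(u-c["cx"])/f,-(v-c["cy"])/f,-1.]); T=np.array(c["T"]); return T[:3,3],T[:3,:3]@d
def onz(c,u,v,z):
    o,d=ray(c,u,v); return o+d*(z-o[2])/d[2]
def proj(c,p):
    T=np.array(c["T"]); q=T[:3,:3].T@(np.asarray(p)-T[:3,3]); f=K(c); return c["cx"]+f*q[0]/-q[2], c["cy"]-f*q[1]/-q[2]
def tri(c1,p1,c2,p2):
    o1,d1=ray(c1,*p1);o2,d2=ray(c2,*p2)
    A=np.stack([d1,-d2],1); s=np.linalg.lstsq(A,o2-o1,rcond=None)[0]
    a=o1+s[0]*d1;b=o2+s[1]*d2; return (a+b)/2,np.linalg.norm(a-b)
E
python3 - <<'E'
from h import *
for n in("top","side"):
    c=env.read_camera(n); print(n,c["fov_y"],c["cx"],c["cy"],[k for k in c],np.round(c["T"],3).tolist())
    cv2.imwrite(f"pics/{n}0.png",c["img"][:,:,::-1])
print(env.get_state(),env.tip_extent)
E
```

```text
pics
top 54.57546368379647 253.62706909052608 199.65770705121292 ['img', 'fov_y', 'cx', 'cy', 'T'] [[0.015, 0.987, -0.157, 0.423], [-1.0, 0.012, -0.017, -0.01], [-0.015, 0.157, 0.987, 1.054], [0.0, 0.0, 0.0, 1.0]]
side 42.74527995574189 253.4962732548714 186.10477825818262 ['img', 'fov_y', 'cx', 'cy', 'T'] [[-0.84, 0.334, -0.427, -0.034], [-0.543, -0.527, 0.654, 0.951], [-0.006, 0.782, 0.624, 0.987], [0.0, 0.0, 0.0, 1.0]]
{'clock': 0.1, 'joint_pos': array([-1.26859541e+00,  3.13928892e-01,  4.50875747e-02,  1.30357801e+00,
       -1.21961054e-06,  1.43122169e+00]), 'qvel': array([ 0.00066576,  0.00031616,  0.00320782,  0.00161954,  0.00167547,
       -0.00053346]), 'tau': array([ 3.39173952e-03, -4.81725526e+01,  2.99243635e+01,  1.27434562e-02,
       -8.22960124e-05,  1.89865595e-06]), 'tcp_pos': array([ 0.24571334, -0.51937972,  0.24149392]), 'orientation': array([-8.08769093e-04,  9.75703004e-01,  2.19095845e-01, -6.65207079e-05]), 'wrist_force': array([-0.00974092,  0.10838015,  0.34957697]), 'ft_torque': array([-0.06568557, -0.07396749,  0.01341778]), 'grip_force': 0.0, 'finger_gap': 0.08538218140485354} 0.011
```

View pics/top0.png

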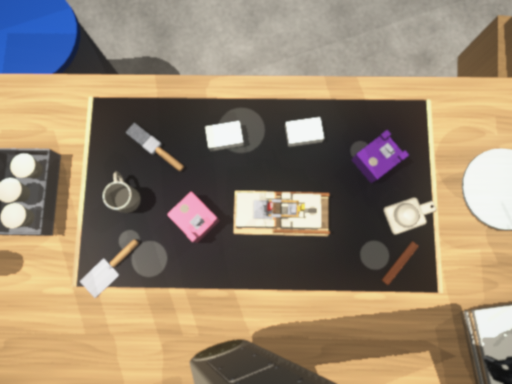

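View pics/side0.png

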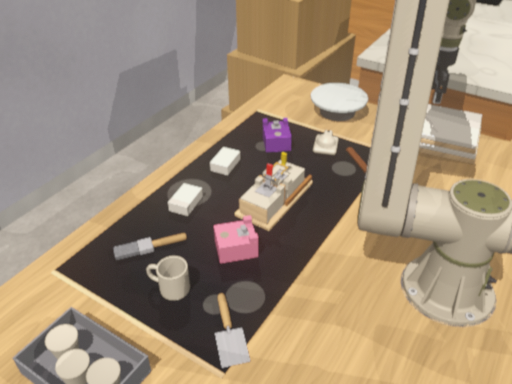

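The cradle spans about (234-330, 190-237) in the top view. In the side view the red lever is at (269,168) and the yellow tab at (284,158). I'll enlarge both.

Run:
```python
from h import *
t=cv2.imread("pics/top0.png")[180:246,225:340]; s=cv2.imread("pics/side0.png")[145:230,230:320]
t=cv2.resize(t,None,fx=6.9,fy=6.9,interpolation=cv2.INTER_CUBIC)[:, :793]
cv2.imwrite("pics/topc.png",t)
s=cv2.resize(s,None,fx=6.9,fy=6.9,interpolation=cv2.INTER_CUBIC); cv2.imwrite("pics/sidec.png",s)
print(t.shape,s.shape)
```

```text
(455, 793, 3) (586, 621, 3)
```

View pics/topc.png

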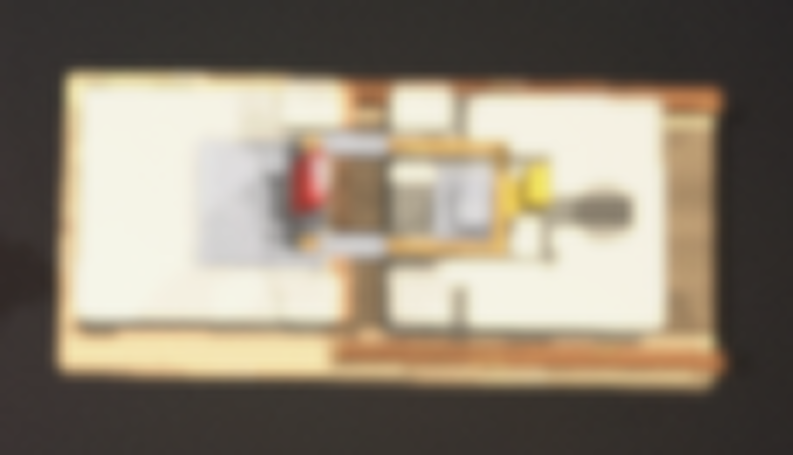

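View pics/sidec.png

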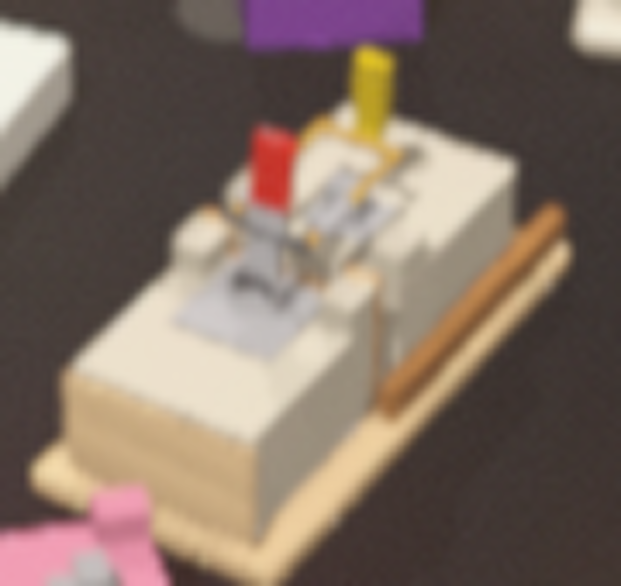

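The top crop shows cradle corners at about (68,72), (720,90), (60,372), (712,388). The loose half's top spans columns 388 to 664, with the tab at (537,185). The side crop shows the tab from (374,48) to (370,138) and the lever end at (275,132).

```bash
cat > m.py <<'E'
from h import *
def masks(c):
    h=cv2.cvtColor(c["img"],cv2.COLOR_RGB2HSV)
    red=cv2.inRange(h,(0,170,90),(6,255,255))|cv2.inRange(h,(174,150,90),(180,255,255))
    yel=cv2.inRange(h,(25,150,110),(34,255,255))
    return red,yel
E
python3 - <<'E'
from m import *
c=env.read_camera("top");s=env.read_camera("side")
T=lambda u,v:(225+(u+.5)/6.9-.5,180+(v+.5)/6.9-.5); S=lambda u,v:(230+(u+.5)/6.9-.5,145+(v+.5)/6.9-.5)
P=[onz(c,*T(u,v),.012)[:2] for u,v in[(68,72),(720,90),(712,386),(60,374)]]
P=np.array(P);print(P.round(4),[np.linalg.norm(P[i]-P[(i+1)%4]).round(4) for i in range(4)])
x=(P[0]+P[3]-P[1]-P[2]); x/=np.linalg.norm(x); y=np.array([-x[1],x[0]])
O=P.mean(0)+x*(0.0225); yaw=np.arctan2(x[1],x[0]); print("O",O,"yaw",np.degrees(yaw))
M=np.array([[*x],[*y]])
def loc(p): return np.r_[M@(p[:2]-O),p[2]].round(4)
for nm,(u,v),z in[("loose far edge top",(664,215),.072),("loose seam edge",(388,215),.072),("fixed far",(80,200),.072),("fixedseam",(345,215),.072),("keeper center",(462,200),.0895)]: print(nm,loc(onz(c,*T(u,v),z)))
print("side: base corner near",loc(onz(s,*S(265,580),.012)),"loose top corner",loc(onz(s,*S(517,165),.072)),"fixed top near",loc(onz(s,*S(255,440),.072)),"fixed top left", loc(onz(s,*S(62,372),.072)))
for i,n in((0,"red"),(1,"yel")):
    for q,cc in(("top",c),("side",s)):
        m=masks(cc)[i]; k,l,st,ce=cv2.connectedComponentsWithStats(m)
        for j in range(1,k):
            a=st[j]
            if a[4]>8 and 225<a[0]<330 and 145<a[1]<240: print(n,q,a,ce[j].round(1), cv2.minAreaRect(np.argwhere(l==j)[:,::-1].astype(np.float32)))
p,e=tri(c,T(537,185),s,S(374,95));print("tab",p,loc(p),e)
p,e=tri(c,T(310,180),s,S(274,165));print("lever red mid",p,loc(p),e)
p,e=tri(c,T(500,200),s,S(360,140));print("bar",p,loc(p),e)
np.savez("pose.npz",O=O,x=x,y=y)
E
```

```text
[[ 0.6158  0.0631]
 [ 0.6114 -0.2054]
 [ 0.49   -0.2001]
 [ 0.4912  0.0635]] [np.float64(0.2685), np.float64(0.1216), np.float64(0.2635), np.float64(0.1245)]
O [ 0.55233602 -0.04722521] yaw 89.39492048029828
loose far edge top [-0.1246 -0.0004  0.072 ]
loose seam edge [-0.0186  0.002   0.072 ]
fixed far [ 0.1003 -0.0011  0.072 ]
fixedseam [-0.002   0.0024  0.072 ]
keeper center [-0.0455 -0.0021  0.0895]
side: base corner near [0.1167 0.0611 0.012 ] loose top corner [-0.1223  0.045   0.072 ] fixed top near [0.1025 0.0465 0.072 ] fixed top left [ 0.11   -0.0447  0.072 ]
red side [267 165   5  10  39] [268.9 169.4] ((269.0, 169.5), (9.0, 4.0), 90.0)
yel side [282 153   4  10  19] [283.3 156.6] ((283.9154052734375, 157.32308959960938), (9.054535865783691, 2.9768333435058594), 82.87498474121094)
tab [ 0.55423381 -0.11759678  0.12353586] [-0.0703 -0.0026  0.1235] 0.002095360890395043
lever red mid [ 0.55385593 -0.03395044  0.13757506] [ 0.0133 -0.0014  0.1376] 0.00030192360562957514
bar [ 0.55196742 -0.10513742  0.10738827] [-0.0579 -0.0002  0.1074] 0.0006217059234678459
```

```bash
python3 -m jog '[[1,0,0,0,-7.16],[1,0,0,0,-7.16],[1,0,0,0,-7.16],[1,0,0,0,-7.16],[1,0,0,0,-7.16]]' 40; python3 -m jog '[[1,0,0,0,-7.16],[1,0,0,0,-7.16],[1,0,0,0,-7.16],[1,0,0,0,-6.8],[1,0,0,0,0]]'
python3 -m jog '[[1,0.03,0.03,0,0],[1,0.03,0.03,0,0],[1,0.03,0.03,0,0],[1,0.03,0.03,0,0],[1,0.03,0.03,0,0]]'
python3 -m jog '[[1,0.03,0.03,0,0],[1,0.03,0.03,0,0],[1,0.03,0.03,0,0],[1,0.03,0.03,0,0],[1,0.03,0.03,0,0]]'; python3 -m jog '[[1,0,0,0,0],[1,0,0,0,0]]'
```

```text
clock: 0.62
tcp_pos: [0.2458, -0.5197, 0.242]
orientation: [-0.0, 0.86, 0.511, 0.0]
wrist_force: [-0.5, 0.2, 0.3]
finger_gap: 0.0256
grip_force: 0.0
clock: 1.03
tcp_pos: [0.2458, -0.5197, 0.2421]
orientation: [-0.0, 0.71, 0.704, 0.0]
wrist_force: [0.2, 0.6, 0.4]
finger_gap: -0.0002
grip_force: 0.0
clock: 1.45
tcp_pos: [0.3956, -0.3727, 0.2423]
orientation: [0.0, 0.712, 0.702, -0.0]
wrist_force: [0.8, -1.1, 0.4]
finger_gap: -0.0001
grip_force: 0.0
clock: 1.87
tcp_pos: [0.5447, -0.2266, 0.2423]
orientation: [0.0, 0.712, 0.702, -0.0]
wrist_force: [0.9, 0.1, 0.3]
finger_gap: 0.0001
grip_force: 0.0
clock: 2.03
tcp_pos: [0.5448, -0.2262, 0.2418]
orientation: [-0.0, 0.71, 0.704, -0.0]
wrist_force: [-0.9, -0.0, 0.2]
finger_gap: -0.0
grip_force: 0.0
```

```bash
python3 -m jog '[[1,0.026,0.006,0.02,0],[1,0,0,0.035,0],[1,0,0,0.035,0],[1,0,0,0.035,0],[1,0,0,0.03,0]]'; python3 -m jog '[[1,0,0,0.025,0],[1,0,0,0.015,0],[1,0,0,0,0],[1,0,0,0,0]]'
python3 -m jog '[[1,0.003,0,0,0],[1,0.003,0,0,0],[1,0.002,0,0,0],[1,0.002,0,0,0],[1,0.001,0,0,0]]'
```

```text
clock: 2.45
tcp_pos: [0.5483, -0.2032, 0.0853]
orientation: [-0.0, 0.712, 0.702, -0.0]
wrist_force: [-0.4, -0.2, 0.5]
finger_gap: 0.0001
grip_force: 0.0
clock: 2.78
tcp_pos: [0.5484, -0.2032, 0.0467]
orientation: [-0.001, 0.712, 0.702, -0.0]
wrist_force: [0.3, 0.5, -0.9]
finger_gap: -0.0
grip_force: 0.0
clock: 3.2
tcp_pos: [0.5504, -0.1912, 0.0482]
orientation: [0.001, 0.711, 0.703, 0.0]
wrist_force: [0.2, 0.5, -0.6]
finger_gap: -0.0001
grip_force: 0.0
```

```bash
for i in 1 ; do python3 -m jog '[[1,0.002,0,0,0],[1,0.002,0,0,0],[1,0.001,0,0,0],[1,0.001,0,0,0],[1,0.001,0,0,0]]'; done; python3 -m jog '[[1,0.001,0,0,0],[1,0.001,0,0,0],[1,0.001,0,0,0],[1,0.001,0,0,0],[1,0.001,0,0,0]]'; python3 -m jog '[[1,0.001,0,0,0],[1,0.001,0,0,0],[1,0.001,0,0,0],[1,0.001,0,0,0],[1,0.001,0,0,0]]'
```

```text
clock: 3.62
tcp_pos: [0.5501, -0.1843, 0.0473]
orientation: [0.0, 0.711, 0.703, -0.0]
wrist_force: [1.4, 0.1, -1.3]
finger_gap: 0.0002
grip_force: 0.0
clock: 4.03
tcp_pos: [0.5501, -0.18, 0.0473]
orientation: [0.0, 0.711, 0.703, -0.0]
wrist_force: [-0.3, -3.1, -1.2]
finger_gap: -0.0002
grip_force: 1.6
clock: 4.45
tcp_pos: [0.5501, -0.1744, 0.0472]
orientation: [0.0, 0.711, 0.703, -0.0]
wrist_force: [0.2, -3.7, -0.9]
finger_gap: -0.0002
grip_force: 1.5
```

```bash
python3 -m jog '[[1,0.001,0,0,0],[1,0.001,0,0,0],[1,0.001,0,0,0],[1,0.001,0,0,0],[1,0.001,0,0,0]]'; python3 -m jog '[[1,0.0005,0,0,0],[1,0.0005,0,0,0],[1,0.0005,0,0,0],[1,0.0005,0,0,0]]'; python3 -m jog '[[1,0.0005,0,0,0],[1,0.0005,0,0,0],[1,0.0005,0,0,0],[1,0.0005,0,0,0]]'
```

```text
clock: 4.87
tcp_pos: [0.5502, -0.1693, 0.0473]
orientation: [0.0, 0.711, 0.703, -0.0]
wrist_force: [-0.4, -2.1, -2.1]
finger_gap: 0.0002
grip_force: 1.4
clock: 5.2
tcp_pos: [0.5502, -0.1674, 0.0473]
orientation: [0.0, 0.711, 0.703, -0.0]
wrist_force: [0.7, -2.7, -2.0]
finger_gap: -0.0002
grip_force: 1.4
clock: 5.53
tcp_pos: [0.5505, -0.166, 0.0473]
orientation: [0.001, 0.711, 0.703, -0.0]
wrist_force: [0.7, -6.6, -3.7]
finger_gap: 0.0002
grip_force: 3.3
```

```bash
python3 -m jog '[[1,0.0005,0,0,0],[1,0.0005,0,0,0]]';python3 -m jog '[[1,0.0005,0,0,0],[1,0.0005,0,0,0]]'
```

```text
clock: 5.7
tcp_pos: [0.5505, -0.1661, 0.0474]
orientation: [0.001, 0.711, 0.703, -0.001]
wrist_force: [0.0, -9.5, -4.4]
finger_gap: -0.0002
grip_force: 4.8
clock: 5.87
tcp_pos: [0.5505, -0.166, 0.0475]
orientation: [0.002, 0.711, 0.703, -0.002]
wrist_force: [-0.7, -13.3, -4.1]
finger_gap: -0.0002
grip_force: 6.4
```

```bash
python3 -m jog '[[1,0.0005,0,0,0],[1,0.0005,0,0,0],[1,0,0,0,0]]';python3 -m jog '[[1,0.0005,0,0,0],[1,0.0003,0,0,0],[1,0,0,0,0],[1,0,0,0,0],[1,0,0,0,0]]';python3 -m jog '[[1,0,0,0,0],[1,0,0,0,0],[1,0,0,0,0],[1,0,0,0,0]]'
```

```text
clock: 6.12
tcp_pos: [0.5505, -0.166, 0.0475]
orientation: [0.002, 0.712, 0.702, -0.002]
wrist_force: [-1.0, -14.0, -5.1]
finger_gap: 0.0003
grip_force: 7.2
clock: 6.53
tcp_pos: [0.5505, -0.166, 0.0475]
orientation: [0.003, 0.712, 0.702, -0.003]
wrist_force: [-1.6, -16.4, -4.6]
finger_gap: 0.0003
grip_force: 8.4
clock: 6.87
tcp_pos: [0.5505, -0.1661, 0.0476]
orientation: [0.003, 0.712, 0.702, -0.003]
wrist_force: [-1.3, -16.8, -5.2]
finger_gap: 0.0003
grip_force: 8.4
```

```bash
python3 -m jog '[[1,0.0005,0,0,0],[1,0.0005,0,0,0],[1,0,0,0,0],[1,0,0,0,0],[1,0,0,0,0]]';python3 -m jog '[[1,-0.006,0,0,0],[1,-0.012,0,0,0],[1,-0.01,0,0,0],[1,0,0,-0.03,0],[1,0,0,-0.04,0]]';python3 -m jog '[[1,-0.02,0,-0.04,0],[1,-0.04,0,-0.04,0],[0,-0.03,0,-0.02,0],[0,-0.02,0,0,0],[0,0,0,0,0]]'
python3 - <<'E'
from m import *
for n in("top","side","wrist"):
    c=env.read_camera(n); cv2.imwrite(f"pics/{n}1.png",c["img"][:,:,::-1])
a=cv2.imread("pics/top1.png")[180:246,225:340];b=cv2.imread("pics/side1.png")[145:230,235:315]
a=cv2.resize(a,None,fx=6.9,fy=6.9,interpolation=cv2.INTER_CUBIC);b=cv2.resize(b,None,fx=6.9,fy=6.9,interpolation=cv2.INTER_CUBIC)
cv2.imwrite("pics/t1.png",a);cv2.imwrite("pics/s1.png",b)
print(env.get_state()["tcp_pos"])
E
```

```text
clock: 7.28
tcp_pos: [0.5506, -0.166, 0.0477]
orientation: [0.004, 0.712, 0.702, -0.004]
wrist_force: [-3.0, -19.2, -5.3]
finger_gap: 0.0003
grip_force: 9.9
clock: 7.7
tcp_pos: [0.5472, -0.1879, 0.1143]
orientation: [-0.004, 0.711, 0.703, -0.001]
wrist_force: [1.3, -0.8, -0.2]
finger_gap: -0.0001
grip_force: 0.0
clock: 8.12
tcp_pos: [0.5499, -0.2914, 0.2061]
orientation: [0.003, 0.712, 0.702, 0.0]
wrist_force: [0.3, -1.0, 0.1]
finger_gap: 0.036
grip_force: 0.0
[ 0.54846242 -0.28631108  0.20335249]
```

View pics/t1.png

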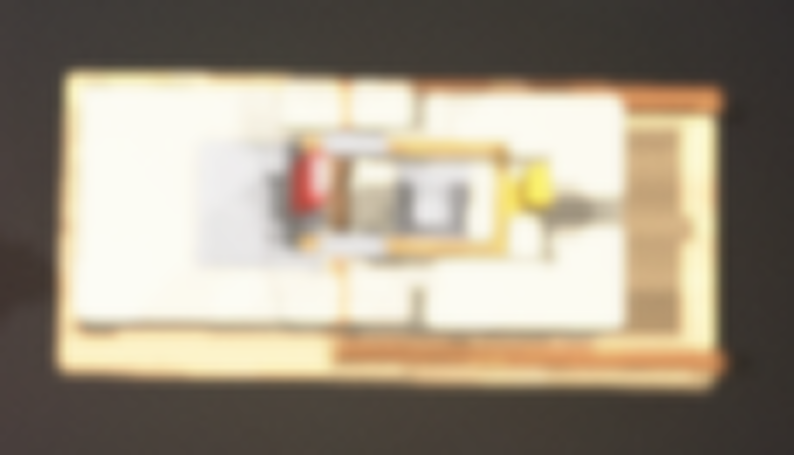

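View pics/s1.png

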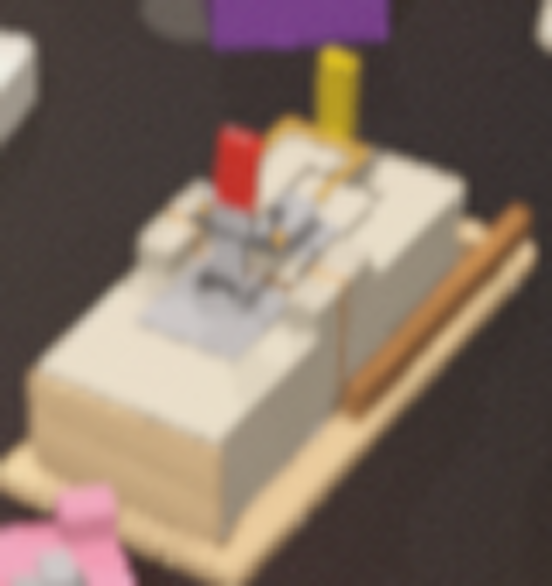

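The half is home: its end moved from column 664 to 624, about 15.5 mm, and the seam is closed on the liner. The tab and lever are unchanged. Next I'll go above the tab at world (0.553, -0.117).

```bash
python3 -m jog '[[0,0.04,0.001,0,0],[0,0.04,0.001,0,0],[0,0.04,0.001,0,0],[0,0.03,0,0,0],[0,0.019,0,0,0]]' 20; python3 -m jog '[[0,0,0,0,0],[0,0,0,0,0],[0,0,0,0,0]]'
python3 - <<'E'
from m import *
print(env.get_state()["tcp_pos"],env.get_state()["finger_gap"])
c=env.read_camera("wrist"); cv2.imwrite("pics/w2.png",c["img"][:,:,::-1]); print(np.round(c["T"],3),c["fov_y"])
c=env.read_camera("side"); m=masks(c)[1]; print(env.get_state()["tcp_pos"])
E
```

```text
clock: 8.68
tcp_pos: [0.5524, -0.1129, 0.2033]
orientation: [-0.002, 0.709, 0.705, -0.0]
wrist_force: [-0.5, 0.1, -0.6]
finger_gap: 0.0427
grip_force: 0.0
clock: 8.93
tcp_pos: [0.5535, -0.1172, 0.2037]
orientation: [-0.0, 0.71, 0.704, -0.0]
wrist_force: [0.3, -0.5, -0.2]
finger_gap: 0.0426
grip_force: 0.0
[ 0.55352226 -0.11719672  0.20368357] 0.04259540282122733
[[ 1.     0.008  0.005  0.554]
 [-0.01   0.955  0.295 -0.042]
 [-0.002 -0.295  0.955  0.335]
 [ 0.     0.     0.     1.   ]] 59.41761508913178
[ 0.55364273 -0.11831604  0.20372243]
```

View pics/w2.png

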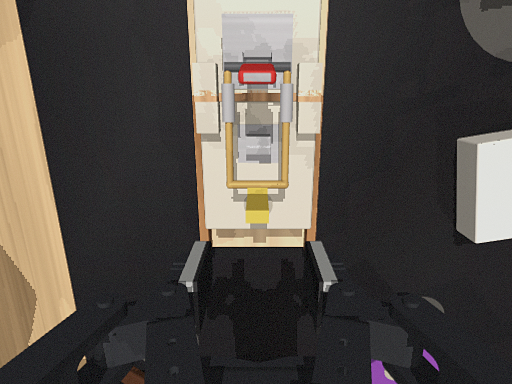

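The wrist view shows the bar at (258,184), the tab top at (257,190-222) and the lever end at (257,74). The keeper spans rows 138-162 and the seam liner is at row 98. The tab is centred between the fingers (183 to 335).

```bash
cat > loc.py <<'E'
from m import *
d=np.load("pose.npz"); M=np.array([d["x"],d["y"]]); O=d["O"]
def loc(p): return np.r_[M@(p[:2]-O),p[2]].round(4)
E
python3 - <<'E'
from loc import *
c=env.read_camera("wrist")
for n,u,v,z in[("bar",258,184,.107),("keeper -x edge",258,162,.0895),("keeper back",258,138,.0895),("seam L",202,98,.087),("seam R",318,98,.087),("tab topnear",257,222,.1455),("tab topfar",257,190,.1455),("half end",258,230,.072),("leverend",257,74,.15),("pin",258,67,.108)]:
    print(n,loc(onz(c,u,v,z)), onz(c,u,v,z).round(4))
h=cv2.cvtColor(c["img"],cv2.COLOR_RGB2HSV)
for v in range(128,172,2): print(v,c["img"][v,246].tolist(),c["img"][v,258].tolist())
E
```

```text
bar [-0.0598 -0.0018  0.107 ] [ 0.5535 -0.1071  0.107 ]
keeper -x edge [-0.0477 -0.0017  0.0895] [ 0.5536 -0.095   0.0895]
keeper back [-0.0299 -0.0017  0.0895] [ 0.5538 -0.0772  0.0895]
seam L [-0.0019  0.038   0.087 ] [ 0.5143 -0.0488  0.087 ]
seam R [-0.002  -0.0444  0.087 ] [ 0.5967 -0.0497  0.087 ]
tab topnear [-0.073  -0.0012  0.1455] [ 0.5527 -0.1203  0.1455]
tab topfar [-0.0528 -0.0012  0.1455] [ 0.553  -0.1     0.1455]
half end [-0.1101 -0.0017  0.072 ] [ 0.5529 -0.1573  0.072 ]
leverend [ 0.0115 -0.0013  0.15  ] [ 0.5538 -0.0357  0.15  ]
pin [ 0.0174 -0.0018  0.108 ] [ 0.5543 -0.0298  0.108 ]
128 [118, 117, 116] [106, 106, 104]
130 [126, 122, 123] [112, 107, 108]
132 [96, 93, 93] [88, 84, 85]
134 [109, 108, 107] [84, 80, 82]
136 [198, 195, 194] [191, 188, 188]
138 [194, 192, 191] [195, 193, 193]
140 [194, 190, 189] [184, 182, 181]
142 [194, 191, 191] [183, 183, 181]
144 [207, 205, 207] [203, 201, 201]
146 [203, 200, 201] [204, 203, 202]
148 [184, 181, 181] [173, 171, 170]
150 [185, 182, 182] [169, 169, 168]
152 [181, 178, 179] [185, 182, 182]
154 [142, 138, 139] [136, 134, 132]
156 [142, 141, 141] [136, 134, 134]
158 [140, 138, 138] [130, 127, 128]
160 [199, 195, 196] [145, 143, 143]
162 [227, 219, 200] [189, 178, 161]
164 [224, 216, 197] [225, 216, 198]
166 [224, 217, 200] [225, 215, 199]
168 [223, 215, 197] [223, 215, 198]
170 [223, 215, 198] [223, 215, 198]
```

```bash
python3 -m jog '[[0,0,0,0.03,0],[0,0,0,0.025,0],[0,0,0,0.0145,0],[0,0,0,0,0]]' 20; python3 -m jog '[[1,0,0,0,0],[1,0,0,0,0],[1,0,0,0,0],[1,0,0,0,0],[1,0,0,0,0]]' 20
```

```text
clock: 9.42
tcp_pos: [0.5512, -0.118, 0.1307]
orientation: [-0.003, 0.711, 0.703, -0.001]
wrist_force: [-0.0, 0.7, -0.4]
finger_gap: 0.0428
grip_force: 0.0
clock: 9.83
tcp_pos: [0.554, -0.1186, 0.1357]
orientation: [0.001, 0.711, 0.703, -0.0]
wrist_force: [-2.3, -3.9, 0.7]
finger_gap: 0.0132
grip_force: 23.4
```

```bash
python3 -m jog '[[1,0,0,0.004,0],[1,0,0,0.004,0],[1,-0.0005,0,0.004,0],[1,-0.0005,0,0.004,0],[1,0,0,0,0]]'; python3 -m jog '[[1,-0.0005,0,0.003,0],[1,-0.0005,0,0.003,0],[1,-0.0005,0,0.003,0],[1,-0.0005,0,0.003,0],[1,0,0,0,0]]'
python3 - <<'E'
from loc import *
c=env.read_camera("wrist"); cv2.imwrite("pics/w3.png",c["img"][:,:,::-1]); s=env.read_camera("side")
i=cv2.resize(s["img"][145:230,235:315],None,fx=4.5,fy=4.5,interpolation=cv2.INTER_CUBIC)
w=c["img"][60:300,90:420]; w=cv2.resize(w,None,fx=382/240,fy=382/240); cv2.imwrite("pics/w3.png",np.hstack([w[:, 45:480],i[:382]])[:,:,::-1]); print(env.get_state())
E
```

```text
clock: 10.25
tcp_pos: [0.5538, -0.1196, 0.1186]
orientation: [0.001, 0.711, 0.703, -0.0]
wrist_force: [-2.1, -4.1, 2.9]
finger_gap: 0.0132
grip_force: 23.9
clock: 10.67
tcp_pos: [0.5536, -0.1204, 0.1058]
orientation: [-0.0, 0.711, 0.703, 0.0]
wrist_force: [-1.1, -0.8, 1.9]
finger_gap: 0.0134
grip_force: 24.1
{'clock': 10.7667, 'joint_pos': array([-3.55989201e-01,  3.73406921e-01, -2.12383346e-01,  9.85473273e-01,
        4.53846984e-04,  1.22512465e+00]), 'qvel': array([ 0.00036174, -0.00272383,  0.00216032,  0.00224096, -0.00187481,
       -0.00231173]), 'tau': array([ 6.61398768e-01, -4.80906272e+01,  2.75074643e+01, -6.90894071e-01,
        3.09536587e-01,  2.14533764e-02]), 'tcp_pos': array([ 0.55366741, -0.12037916,  0.10620495]), 'orientation': array([-3.07432789e-04,  7.10745152e-01,  7.03449517e-01,  1.07478542e-04]), 'wrist_force': array([-2.28130123, -0.51912968,  1.29016977]), 'ft_torque': array([-0.06745622,  0.38427062,  0.00134257]), 'grip_force': 23.969019055366516, 'finger_gap': 0.013658820376366924}
```

View pics/w3.png

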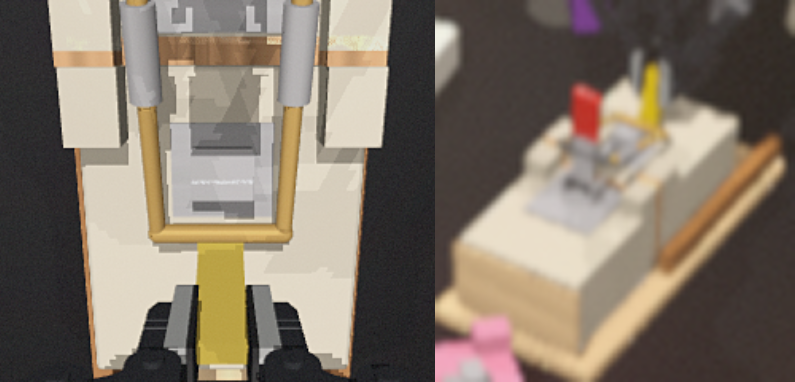

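The wrist crop shows the bar at full-image pixel (258,206), in front of the keeper lip, with the tab held and the loop tilting in the grip. I'll keep lowering until there is light contact.

```bash
python3 - <<'E'
from loc import *
c=env.read_camera("wrist")
for z in(.078,.081,.084,.087): print(loc(onz(c,257.7,206.4,z)))
E
python3 -m jog '[[1,-0.0005,0,0.001,0],[1,0,0,0.001,0],[1,0,0,0,0]]';python3 -m jog '[[1,-0.0005,0,0.001,0],[1,0,0,0.001,0],[1,0,0,0,0]]'; python3 -m jog '[[1,0,0,0.001,0],[1,0,0,0,0]]'
```

```text
[-0.0545 -0.0017  0.078 ]
[-0.0534 -0.0017  0.081 ]
[-0.0524 -0.0017  0.084 ]
[-0.0513 -0.0017  0.087 ]
clock: 11.07
tcp_pos: [0.5537, -0.1208, 0.1044]
orientation: [-0.0, 0.711, 0.703, 0.0]
wrist_force: [-1.4, 0.8, 2.5]
finger_gap: 0.0136
grip_force: 24.1
clock: 11.32
tcp_pos: [0.5536, -0.1215, 0.1023]
orientation: [-0.0, 0.711, 0.703, 0.0]
wrist_force: [-2.5, 1.1, 2.3]
finger_gap: 0.0132
grip_force: 24.1
clock: 11.48
tcp_pos: [0.5536, -0.1217, 0.1014]
orientation: [-0.0, 0.711, 0.703, -0.0]
wrist_force: [-2.6, 1.4, 2.5]
finger_gap: 0.0132
grip_force: 24.1
```

```bash
python3 -m jog '[[1,0.0015,0,0,0],[1,0.0015,0,0,0],[1,0.0015,0,0,0],[1,0.0015,0,0,0],[1,0,0,0,0]]';python3 -m jog '[[1,0.001,0,0,0],[1,0.001,0,0,0],[1,0.001,0,0,0],[1,0.001,0,0,0],[1,0,0,0,0]]'
python3 - <<'E'
from loc import *
c=env.read_camera("wrist")
w=c["img"][60:300,110:400]; cv2.imwrite("pics/w4.png",cv2.resize(w,None,fx=2,fy=2,interpolation=cv2.INTER_CUBIC)[:,:,::-1])
E
```

```text
clock: 11.9
tcp_pos: [0.5539, -0.1166, 0.1017]
orientation: [0.001, 0.711, 0.703, -0.001]
wrist_force: [-2.5, -3.7, 1.9]
finger_gap: 0.0133
grip_force: 24.1
clock: 12.32
tcp_pos: [0.5538, -0.1116, 0.1014]
orientation: [-0.0, 0.711, 0.703, -0.0]
wrist_force: [-1.8, -3.3, 0.1]
finger_gap: 0.0134
grip_force: 24.0
```

View pics/w4.png

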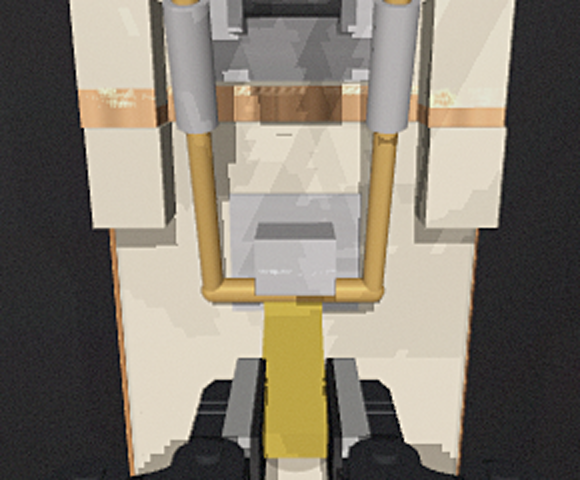

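The keeper lip now covers the middle of the bar (image rows 280-300), so the bar is passing under it. I'll continue to the post.

```bash
python3 -m jog '[[1,0.001,0,-0.0003,0],[1,0.001,0,0,0],[1,0.001,0,0,0],[1,0.001,0,-0.0003,0],[1,0,0,0,0]]';python3 -m jog '[[1,0.001,0,0,0],[1,0.001,0,0,0],[1,0,0,0,0]]';python3 -m jog '[[1,0.001,0,0,0],[1,0,0,0,0]]'
```

```text
clock: 12.78
tcp_pos: [0.5537, -0.1077, 0.1018]
orientation: [-0.0, 0.711, 0.703, -0.0]
wrist_force: [-1.7, -4.8, -1.7]
finger_gap: 0.0137
grip_force: 23.7
clock: 13.03
tcp_pos: [0.5537, -0.1067, 0.1019]
orientation: [0.001, 0.711, 0.703, -0.001]
wrist_force: [-2.6, -7.4, -1.6]
finger_gap: 0.0134
grip_force: 23.7
clock: 13.2
tcp_pos: [0.5537, -0.1065, 0.102]
orientation: [0.001, 0.711, 0.703, -0.002]
wrist_force: [-2.9, -9.3, -1.7]
finger_gap: 0.0136
grip_force: 23.6
```

```bash
python3 -m jog '[[1,0,0,0,0],[1,0,0,0,0],[1,0,0,0,0],[1,-0.001,0,0,0],[1,-0.001,0,0,0]]';python3 -m jog '[[0.3,0,0,0,0],[0.3,0,0,0,0],[0.3,0,0,0,0]]'; python3 -m jog '[[0.3,0,0,-0.02,0],[0.3,0,0,-0.04,0],[0.3,0,0,-0.04,0],[0.3,0,0,0,0],[0.3,0,0,0,0]]'
python3 - <<'E'
from loc import *
c=env.read_camera("wrist"); cv2.imwrite("pics/w5full.png",c["img"][:,:,::-1])
t=env.read_camera("top");s=env.read_camera("side")
for n,q in(("top",t),("side",s),("wrist",c)):
    m=masks(q)[0]; k,l,st,ce=cv2.connectedComponentsWithStats(m)
    print(n,[(st[j].tolist(),ce[j].round(1).tolist()) for j in range(1,k) if st[j][4]>6])
w=c["img"][0:240,90:420];w=cv2.resize(w,None,fx=400/240,fy=400/240)
i=cv2.resize(s["img"][150:230,240:290],None,fx=5,fy=5,interpolation=cv2.INTER_CUBIC)
cv2.imwrite("pics/w5.png",np.hstack([w,i])[:,:,::-1]); print(env.get_state()["tcp_pos"])
E
```

```text
clock: 13.62
tcp_pos: [0.5537, -0.1067, 0.1019]
orientation: [-0.0, 0.711, 0.703, 0.0]
wrist_force: [-1.8, -0.6, -2.0]
finger_gap: 0.0131
grip_force: 23.7
clock: 13.87
tcp_pos: [0.5544, -0.1061, 0.1024]
orientation: [0.0, 0.711, 0.704, 0.001]
wrist_force: [1.3, 0.8, 0.3]
finger_gap: 0.0301
grip_force: 0.0
clock: 14.28
tcp_pos: [0.5561, -0.1068, 0.2054]
orientation: [0.003, 0.711, 0.704, 0.002]
wrist_force: [-0.0, -0.5, -0.2]
finger_gap: 0.03
grip_force: 0.0
top [([253, 205, 5, 3, 10], [254.9, 206.2])]
side []
wrist [([232, 0, 38, 49, 1493], [251.0, 24.9])]
[ 0.55331397 -0.10616843  0.20103656]
```

View pics/w5.png

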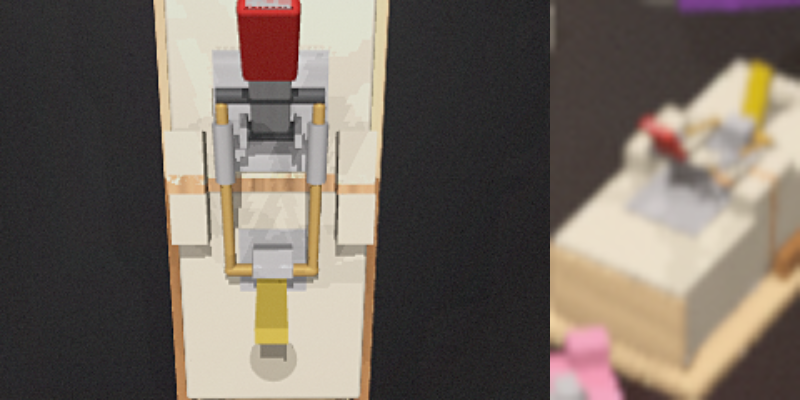

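The bar sits under the lip behind the post and the lever leans to about 1.1, so step 2 is met. Next I'll compute the lever angle and position above it.

```bash
python3 - <<'E'
from loc import *
t=env.read_camera("top"); w=env.read_camera("wrist")
def W(x,y,z): return np.r_[O+M.T@np.array([x,y]),z]
for f in(.7,.85,1.0,1.15,1.3):
    P=lambda r,n: W(.022+r*np.cos(f)-n*np.sin(f),-.0017,.084+r*np.sin(f)+n*np.cos(f))
    print(f,"top end",np.round(proj(t,P(.07,.003)),1),"r50",np.round(proj(t,P(.05,.003)),1),"wrist end",np.round(proj(w,P(.07,.003)),1),"r40",np.round(proj(w,P(.04,.003)),1))
E
python3 -m jog '[[1,0.03,0,0,0],[1,0.03,0,0,0],[1,0.026,0.0005,0,0],[1,0,0,0,0],[1,0,0,0,0]]'; python3 -m jog '[[1,0,0,0.02,0],[1,0,0,0.01,0],[1,0,0,0,0],[1,0,0,0,0]]'
```

```text
0.7 top end [245.4 205.4] r50 [251.6 206.2] wrist end [259.6 -26.3] r40 [259.5  28.6]
0.85 top end [248.4 205. ] r50 [253.7 206. ] wrist end [259.6 -13.6] r40 [259.5  35.9]
1.0 top end [251.8 204.8] r50 [256.2 205.8] wrist end [259.6   2.6] r40 [259.5  44.5]
1.15 top end [255.6 204.6] r50 [258.9 205.7] wrist end [259.6  21.8] r40 [259.5  54.2]
1.3 top end [259.7 204.5] r50 [261.8 205.7] wrist end [259.6  43.1] r40 [259.5  64.7]
clock: 14.95
tcp_pos: [0.5546, -0.0194, 0.2009]
orientation: [-0.001, 0.71, 0.704, -0.001]
wrist_force: [-0.8, 0.4, -0.3]
finger_gap: 0.0001
grip_force: 0.0
clock: 15.28
tcp_pos: [0.5544, -0.0214, 0.171]
orientation: [-0.001, 0.711, 0.703, -0.001]
wrist_force: [-0.4, -0.4, 0.9]
finger_gap: -0.0001
grip_force: 0.0
```

```bash
python3 -m jog '[[1,0.003,0,0.008,0],[1,0.003,0,0.007,0],[1,0.003,0,0.005,0],[1,0.003,0,0.003,0],[1,0,0,0,0]]'; python3 -m jog '[[1,0.002,0,0.002,0],[1,0.002,0,0.002,0],[1,0.002,0,0.001,0],[1,0.002,0,0.001,0],[1,0,0,0,0]]'
```

```text
clock: 15.7
tcp_pos: [0.5548, -0.008, 0.1482]
orientation: [-0.001, 0.711, 0.704, -0.0]
wrist_force: [-1.0, -0.4, 0.2]
finger_gap: 0.0002
grip_force: 0.0
clock: 16.12
tcp_pos: [0.5558, -0.0009, 0.1432]
orientation: [0.001, 0.711, 0.703, -0.0]
wrist_force: [0.5, -1.6, 0.2]
finger_gap: -0.0001
grip_force: 0.8
```

```bash
python3 -m jog '[[1,0.0015,-0.001,0.002,0],[1,0.0015,0,0.002,0],[1,0.0015,0,0.002,0],[1,0.0015,0,0.002,0],[1,0.0015,0,0.002,0]]'; python3 -m jog '[[1,0.0015,0,0.002,0],[1,0.0015,0,0.002,0],[1,0.0015,0,0.002,0],[1,0.0015,0,0.002,0],[1,0,0,0,0]]'
```

```text
clock: 16.53
tcp_pos: [0.5551, 0.0071, 0.1336]
orientation: [0.0, 0.711, 0.703, 0.001]
wrist_force: [0.8, -0.7, 5.6]
finger_gap: 0.0002
grip_force: 2.5
clock: 16.95
tcp_pos: [0.5551, 0.0136, 0.1253]
orientation: [0.0, 0.711, 0.704, 0.001]
wrist_force: [0.5, 0.4, 3.9]
finger_gap: -0.0
grip_force: 1.4
```

```bash
python3 -m jog '[[1,0.0015,0,0.002,0],[1,0.0015,0,0.002,0],[1,0.0015,0,0.002,0],[1,0.0015,0,0.002,0],[1,0.0015,0,0.002,0]]'; python3 -m jog '[[1,0.001,0,0.002,0],[1,0.001,0,0.002,0],[1,0.001,0,0.002,0],[1,0.001,0,0.002,0],[1,0,0,0,0]]'; python3 -m jog '[[1,0.001,0,0.002,0],[1,0.001,0,0.002,0],[1,0.001,0,0.001,0],[1,0.001,0,0.001,0],[1,0,0,0,0]]'
```

```text
clock: 17.37
tcp_pos: [0.5548, 0.0199, 0.1148]
orientation: [0.0, 0.711, 0.703, -0.0]
wrist_force: [0.9, -3.3, 2.6]
finger_gap: 0.0006
grip_force: 1.7
clock: 17.78
tcp_pos: [0.554, 0.0249, 0.1063]
orientation: [-0.001, 0.711, 0.703, -0.0]
wrist_force: [-0.2, -0.7, 0.2]
finger_gap: -0.0001
grip_force: 0.1
clock: 18.2
tcp_pos: [0.5545, 0.0287, 0.1007]
orientation: [-0.0, 0.711, 0.703, -0.0]
wrist_force: [-0.3, 0.4, -1.2]
finger_gap: -0.0001
grip_force: 0.0
```

```bash
python3 -m jog '[[1,0.004,0,0.001,0],[1,0,0,0.001,0],[1,0,0,0.001,0],[1,0,0,0.001,0],[1,0,0,0,0]]'; python3 -m jog '[[1,0,0,0.001,0],[1,0,0,0.001,0],[1,0,0,0,0]]'; python3 -m jog '[[1,0,0,0.001,0],[1,0,0,0.001,0],[1,0,0,0,0]]'
```

```text
clock: 18.62
tcp_pos: [0.5547, 0.0323, 0.0968]
orientation: [-0.0, 0.711, 0.703, -0.0]
wrist_force: [-0.7, -0.2, 0.0]
finger_gap: -0.0002
grip_force: 0.0
clock: 18.87
tcp_pos: [0.5547, 0.0322, 0.0948]
orientation: [-0.0, 0.711, 0.703, -0.0]
wrist_force: [-0.4, 0.9, 0.0]
finger_gap: -0.0
grip_force: 0.0
clock: 19.12
tcp_pos: [0.5549, 0.0322, 0.0934]
orientation: [0.0, 0.711, 0.703, 0.0]
wrist_force: [-0.3, -0.3, 1.4]
finger_gap: -0.0001
grip_force: 0.9
```

Contact came at the expected height. Now pressing to about 20 N in small steps.

```bash
python3 -m jog '[[1,0,0,0.001,0],[1,0,0,0,0]]'; python3 -m jog '[[1,0,0,0.001,0],[1,0,0,0,0]]'; python3 -m jog '[[1,0,0,0.0005,0],[1,0,0,0,0]]'
```

```text
clock: 19.28
tcp_pos: [0.555, 0.0322, 0.0931]
orientation: [0.0, 0.711, 0.703, 0.0]
wrist_force: [-1.7, -0.7, 8.1]
finger_gap: 0.0003
grip_force: 3.7
clock: 19.45
tcp_pos: [0.5551, 0.0321, 0.093]
orientation: [0.001, 0.711, 0.703, 0.0]
wrist_force: [-3.7, -0.4, 12.9]
finger_gap: 0.0001
grip_force: 6.5
clock: 19.62
tcp_pos: [0.5551, 0.0322, 0.0929]
orientation: [0.001, 0.711, 0.703, 0.0]
wrist_force: [-5.2, -0.7, 15.5]
finger_gap: -0.0
grip_force: 8.0
```

```bash
python3 -m jog '[[1,0,0,0.0006,0],[1,0,0,0,0]]'; python3 -m jog '[[1,0,0,0,0],[1,0,0,0,0],[1,0,0,0,0],[1,0,0,0,0],[1,0,0,0,0]]';  python3 -m jog '[[1,0,0,-0.004,0],[1,0,0,-0.01,0],[1,0,0,-0.03,0],[1,0,0,-0.04,0],[1,0,0,-0.04,0]]'; python3 -m jog '[[1,-0.04,0,-0.01,0],[1,-0.04,0,0,0],[1,-0.03,0,0,0],[1,0,0,0,0],[1,0,0,0,0]]'
python3 - <<'E'
from loc import *
c=env.read_camera("wrist");t=env.read_camera("top")
i=cv2.resize(t["img"][180:246,225:340],None,fx=4,fy=4,interpolation=cv2.INTER_CUBIC)
w=c["img"][:,130:390]; w=np.vstack([w,np.zeros((0,w.shape[1],3),np.uint8)]); i=np.vstack([i,np.zeros((384-264,460,3),np.uint8)])
cv2.imwrite("pics/w6.png",np.hstack([w,i])[:,:,::-1])
E
```

```text
clock: 19.78
tcp_pos: [0.5551, 0.0321, 0.0929]
orientation: [0.001, 0.711, 0.703, 0.001]
wrist_force: [-6.7, 0.7, 19.3]
finger_gap: 0.0002
grip_force: 9.7
clock: 20.2
tcp_pos: [0.5552, 0.0321, 0.0929]
orientation: [0.001, 0.711, 0.703, 0.001]
wrist_force: [-6.5, 0.6, 19.7]
finger_gap: -0.0
grip_force: 9.7
clock: 20.62
tcp_pos: [0.5538, 0.0323, 0.2146]
orientation: [-0.001, 0.711, 0.703, -0.001]
wrist_force: [0.8, 0.2, 0.2]
finger_gap: -0.0001
grip_force: 0.0
clock: 21.03
tcp_pos: [0.5536, -0.0792, 0.2241]
orientation: [-0.0, 0.712, 0.702, 0.0]
wrist_force: [0.1, -0.0, -0.1]
finger_gap: 0.0
grip_force: 0.0
```

View pics/w6.png

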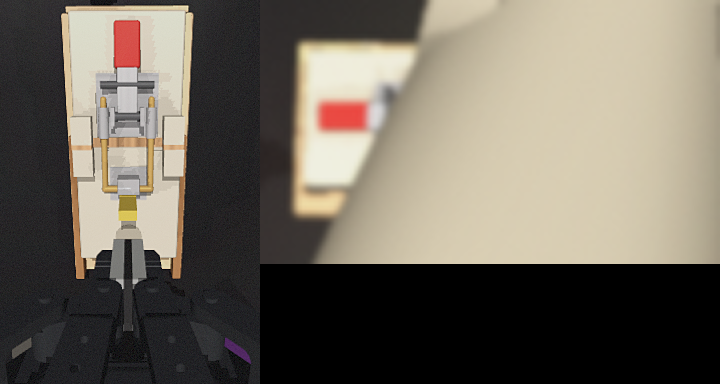

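The lever lies flat (red at rows 20-68 of the wrist view), the bar is still under the lip, and the gripper is clear. Handing in.

```bash
python3 -c "
from workcell import env
print(env.hand_in())"
```

```text
the job is handed in; nothing more can be done
None
```

I handed the job in at about 21 s: the loose half was seated at about 19 N, the loop is hooked under the keeper, and the lever snapped flat and was pressed at about 20 N. The last picture showed the lever flat, the bar under the lip and the gripper clear; the hand-in gave no verdict, and I did not measure the loop's stretch.

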